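# Check the end float of a spraying spindle

### The job

Lay the spindle from the parking rack into the two V-rests of the wooden spraying jig, its green disc outside the fixed rest, and let go. Then take it again by the rim of its green disc and feel its end float: first push it firmly in until it meets the stop on the adjustable rest, then pull it firmly out until it meets the stop on the fixed rest. Leave it released in the rests, halfway between the two stops, and do not disturb the things lying around.

Things in the scene. Friction and masses are not known exactly. Their poses are not given: they have to be found in the camera images.
- spindle: Loose spindle, 196 mm long, about 0.35 kg, axis along its x; origin on the axis at mid-barrel. Yellow barrel 34 mm diameter, x -30 to +30 mm (its flat ends, the shoulders, meet the stops); 14 mm aluminium rod x -82 to +102; green disc 64 mm diameter, x +102 to +114. Starts lying level in the rack, free to roll about its axis. Centre of mass about 10 mm from the origin towards the disc.
- disc (a point): Centre of the spindle's green end disc (64 mm diameter, 12 mm thick), on the axis, 108 mm from the spindle's origin along its +x. Pinch its upper rim from above across the thickness, fingers closing along the axis: the 14 mm rod leaves its inner face, so the fingertips must stay 8 mm or more above the axis. The space to the nearest rest is always over 25 mm.
- jig: Fixed wooden jig: board 250 x 110 x 12 mm, origin under its centre. The seated spindle's axis lies 65 mm above it along the jig's x, at y = 0, its green disc towards +x. The fixed plywood V-rest stands at x = +44 to +56 mm. The jig's rests are waxed: the spindle slides with about 1 N. All rests are Y-shaped: 90 degree V open upward, mouth 48 mm wide, arm tips 14 mm above the seated axis.
- stop_out: Brass stop on the fixed rest's inner face: two pads 4 mm thick, 9 to 22 mm either side of the axis, from 10 mm below to 12 mm above it. Origin on the shaft axis in the plane of the face (jig x = +40 mm, 65 mm above the bench), which looks to the jig's -x; axes as the jig's. Spindle pulled to +x: its disc-side shoulder meets it, its origin then 30 mm short of it.
- rest_in: Adjustable plywood V-rest (12 mm thick, 4 to 16 mm behind its stop face, i.e. towards -x), screwed to the jig at a place that varies, on a foot 40 x 80 mm with two black knobs. Origin at bench height below its stop face on the shaft's line; axes as the jig's.
- stop_in: Brass stop on the adjustable rest, alike; origin on the shaft axis in the plane of its face, which looks to the jig's +x. The other shoulder meets it when the spindle is pushed towards -x: the spindle's origin is then 30 mm from it. The two faces are 72 to 88 mm apart, so that the end float is 12 to 28 mm.
- rack: Fixed grey parking rack, board 160 x 90 x 10 mm, origin under its centre, x along the parked spindle. Two black V-rests at x = -64 to -52 and +52 to +64 mm hold the spindle with its axis 55 mm above the bench and its disc towards the rack's +x.
- spray_can: Bystander: upright spray can, 58 mm diameter, 190 mm tall, origin under its centre.
- mdf_disc: Bystander: brown fibreboard disc, 110 mm diameter, 6 mm thick, lying flat, origin under its centre.
- cutout: Bystander: green-sprayed cloud-shaped cut-out, about 85 x 50 x 12 mm, lying flat, origin under its middle.
- glue_gun: Bystander: glue gun lying on its side, about 130 x 120 mm, 34 mm high, origin on the bench below its grey barrel.

How it is judged:
By the outcome, as a careful person would: the job done as asked, in the order asked, and still so for the second after the job is handed in, with the robot touching nothing.
It also fails if it takes over 54 s, if anything falls off the work surface, if the arm or the gripper's body presses on something with over 40 N, if the wrist force passes 120 N, or if a joint passes its speed limit or range.

### The arm

A 6-joint arm with a two-finger parallel gripper is mounted at the origin on the work surface. World frame = base frame: x ahead of the robot, y to its left, z up, the work surface at z = 0. Lengths are in m, angles in rad, forces in N, time in s.
With the tool pointing down it reaches from about 0.35 to 0.975 m from the base axis. Payload 4.9 kg.
Tool frame: the origin (TCP) lies at the very end of the fingers, on their centre line; the grasp point (between the pads) lies 19 mm behind it; z points along the fingers, y is the line along which they close (so a half turn about z gives the same grasp; the last joint's range is limited). The gripper opens to 85 mm and grips with 20 to 120 N. Pads are 22 mm wide; open, the fingers measure 114 mm over their backs; the gripper's body (76 mm by 85 mm) begins 54 mm behind the grasp point. The pads swing forward as they close: fully open they stand 13 mm farther back than shut.
Start: joints at [-1.245, 0.053, 1.613, -0, 1.476, -0.119], TCP at [0.269, -0.564, 0.231] pointing down, gripper open.
Joint ranges: [-3.01, 3.01], [-1.01, 2.22], [0.06, 2.58], [-1.02, 4.17], [0.09, 2.62], [-3.14, 3.14]. Speed limits (rad/s): [2.57, 2.57, 3.14, 3.14, 3.14, 3.14].

### API

Orientations are given as a rotation vector (axis times angle).
In Python, from station import * gives the robot as it stands.
- The arm moves only by the shell command python3 -m crank 'ROWS' [OPENING] [FORCE]. ROWS is JSON, a list of rows, each an object with "offset": the shift along the tool's x, y, z in m, a list of three; "twist": the turn, a rotation vector about the tool's x, y, z in degrees, a list of three. In form: [{"offset": [x, y, z], "twist": [rx, ry, rz]}, ...]. A call has 1 to 20 rows; each row is the pose to reach, as a shift and turn from the pose commanded when the call began, along the tool's axes at that moment; what a row does not reach only later rows make up. A row lasts 1/8 s, in which the tool goes at most 62.5 mm and 10.7 degrees, less where a joint would pass 70% of its speed; a pose out of reach is approached as far as the arm can. A call with a gripper value outside its range is refused whole. OPENING is the opening, from 0 (shut) to 1 (fully open), set as the call begins (- or left out, the last holds). The fingers move at their own pace and stop on an object; FORCE is the grip in N (left out, the last holds). Time passes only in rows, so rows that repeat a pose let the fingers close. It gives the time, the measured TCP pose, the force, the opening and the grip force at its end, in the units of the state.
- get_obs(): the state, without advancing time (a new reading comes with each control period).
- get_image(name): name is "side" or "top"; returns the picture (480x640x3 uint8, red, green, blue); there is no depth.
- get_calibration(name): a dict with "intrinsics" (3x3 intrinsics, pixels), "world_from_camera" (4x4, takes a point from camera to world coordinates). Camera axes: x right, y up, looking along -z (the intrinsics and any distortion apply to the point x, -y, -z); pixel columns grow to the right and rows downward; lengths in m; the calibration is good to about 2 mm. A picture is of the moment at which its call begins. get_calibration takes no time and is no camera call.
- finish_job(): hands the job in; it is judged then, once.
Trained networks look in the newest picture that a camera, given by its name, has taken for a name from the list of things; names that differ only in an ending like _2 or _b are one class to them, and where a whole thing is asked for, a point or a joint stands for the part that bears it (a point fixed in the world has none). Each returns a list of dicts, best first, with "confidence" (0 to 1); they miss things now and then, are a little off and sometimes report something else, mostly with a low value. They report only what shows in the picture. A call takes as long as a camera call.
- cut_out(query, camera): "region" (480x640 bool, what is visible of it) and "rect" ([centre column, centre row, width, height] in pixels, round what is visible of it).
The state is a dict: "t": time; "q": joint angles; "dq": joint speeds; "effort": joint torques, N m; "tool_pos": TCP position; "tool_rot": TCP orientation; "contact_force": force on the tool from outside, world axes, zero at the start; "wrist_torque": the same for the moment, N m; "opening": finger opening in m; "grip_force": force on a finger pad.
Only numpy, scipy, OpenCV 4.12 (cv2) and the standard library are available. Lean on these libraries where they do the work, as an engineer would, in place of code of your own. Each camera call takes 0.05 s, during which the arm holds its last target. There are 200 camera calls.

## Working session

There is one attempt and no reset: what is moved stays moved. The work goes in short steps, Python scripts to look and compute and a shell command to move; the robot and the scene stay as the last step left them, time stands still between calls to the robot, and variables do not carry over. Pictures are saved under pics/ and viewed, at most 10 in all, crops included, and the job is handed in when it is done.

```bash
ls; mkdir -p pics
python3 - <<'E'
from station import *
import cv2,numpy as np
np.set_printoptions(precision=4,suppress=True)
o=get_obs(); print(o)
for n in("side","top"):
    im=get_image(n); cv2.imwrite(f"pics/{n}0.png",im[:,:,::-1]); c=get_calibration(n); print(n,c)
    for q in("spindle","disc","jig","rest_in","stop_out","stop_in","rack"):
        for d in cut_out(q,n)[:2]: print(q,d["confidence"],d["rect"],d["region"].sum())
E
```

```text
pics
{'t': 0.0, 'q': array([-1.245 ,  0.0534,  1.6143,  0.    ,  1.476 , -0.119 ]), 'dq': array([ 0.0009,  0.0008, -0.0004, -0.0003, -0.0006, -0.0012]), 'effort': array([ -0.0003, -39.3686, -37.0174,  -0.0001,   0.0071,  -0.    ]), 'tool_pos': array([ 0.2687, -0.5636,  0.23  ]), 'tool_rot': array([-3.0622, -0.6925,  0.0003]), 'contact_force': array([-0.3275,  0.932 ,  0.8042]), 'wrist_torque': array([0.0299, 0.0141, 0.0166]), 'grip_force': 0.0, 'opening': 0.085350145708175}
side {'intrinsics': array([[480.5854,   0.    , 309.2625],
       [  0.    , 480.5854, 234.192 ],
       [  0.    ,   0.    ,   1.    ]]), 'world_from_camera': array([[-0.7849,  0.3913, -0.4805,  0.0534],
       [-0.6196, -0.4816,  0.6199,  0.6943],
       [ 0.0111,  0.7842,  0.6204,  0.7607],
       [ 0.    ,  0.    ,  0.    ,  1.    ]])}
spindle 0.59 [283.2, 308.9, 73.7, 69.0] 1401
disc 0.97 [283.1, 308.9, 80.8, 73.1] 1389
jig 0.94 [386.8, 238.4, 71.9, 69.5] 2275
stop_in 0.41 [283.8, 310.1, 77.6, 69.1] 1341
rack 0.6 [298.1, 310.9, 70.6, 77.5] 1977
top {'intrinsics': array([[443.4205,   0.    , 318.1958],
       [  0.    , 443.4205, 235.7241],
       [  0.    ,   0.    ,   1.    ]]), 'world_from_camera': array([[-0.1224,  0.9721, -0.2003,  0.3827],
       [-0.9925, -0.1199,  0.0247,  0.0252],
       [-0.    ,  0.2018,  0.9794,  1.1237],
       [ 0.    ,  0.    ,  0.    ,  1.    ]])}
spindle 0.73 [246.1, 293.0, 88.3, 26.3] 907
disc 0.92 [247.9, 294.7, 82.4, 30.4] 983
disc 0.28 [424.6, 268.2, 24.4, 33.8] 538
jig 0.97 [395.4, 281.5, 105.1, 72.8] 3859
jig 0.71 [521.5, 253.1, 51.5, 62.0] 1351
rest_in 0.91 [423.5, 268.2, 26.3, 36.4] 536
stop_out 0.21 [423.4, 266.1, 22.1, 31.5] 516
stop_in 0.51 [417.9, 268.1, 11.9, 17.0] 41
rack 0.69 [256.1, 289.8, 63.3, 44.2] 1708
rack 0.18 [130.3, 351.8, 37.5, 33.0] 618
```

View pics/top0.png

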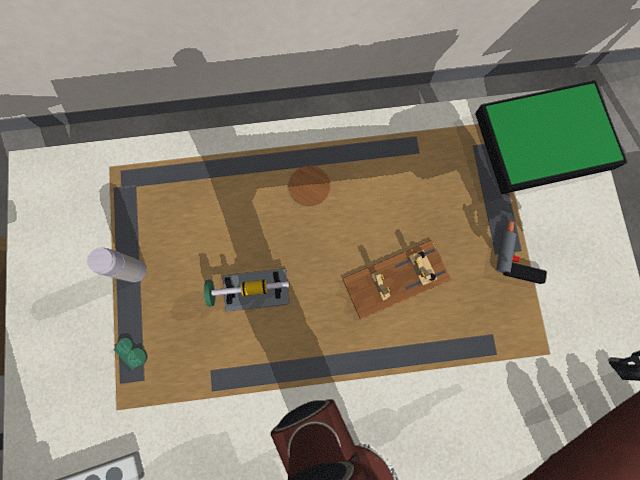

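View pics/side0.png

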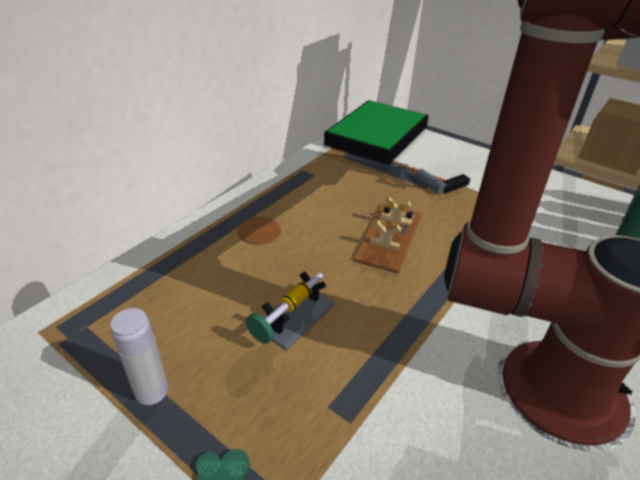

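```bash
cat > h.py <<'E'
from station import *
import cv2,numpy as np
np.set_printoptions(precision=4,suppress=True)
def ray(n,uv):
    c=get_calibration(n);K=np.array(c["intrinsics"]);T=np.array(c["world_from_camera"])
    p=np.linalg.solve(K,np.c_[np.atleast_2d(uv),np.ones(len(np.atleast_2d(uv)))].T).T
    return T[:3,3],(p*[1,-1,-1])@T[:3,:3].T
def back(n,uv,z):
    o,d=ray(n,uv); return o+d*((z-o[2])/d[:,2])[:,None]
def proj(n,P):
    c=get_calibration(n);K=np.array(c["intrinsics"]);T=np.array(c["world_from_camera"])
    p=(np.atleast_2d(P)-T[:3,3])@T[:3,:3]*[1,-1,-1]; p=p@K.T; return p[:,:2]/p[:,2:]
E
python3 - <<'E'
from h import *
def sc(p):return cv2.imread(p)
t=sc("pics/top0.png");s=sc("pics/side0.png")
a=cv2.resize(t[255:325,195:295],(500,350),interpolation=3)
b=cv2.resize(t[230:325,335:455],(600,475),interpolation=3)
cv2.imwrite("pics/c1.png",b)
s2=cv2.resize(s[190:280,345:430],(510,540),interpolation=3);cv2.imwrite("pics/c2.png",s2)
for n,im,roi in(("top",t,(190,250,300,330)),("side",s,(235,260,335,350))):
    h=cv2.cvtColor(im,cv2.COLOR_BGR2HSV);x0,y0,x1,y1=roi
    for nm,lo,hi in(("yel",(20,150,60),(32,255,255)),("grn",(60,80,30),(95,255,200))):
        m=cv2.inRange(h,lo,hi);k=np.zeros_like(m);k[y0:y1,x0:x1]=m[y0:y1,x0:x1]
        N,l,st,ce=cv2.connectedComponentsWithStats(k);i=1+np.argmax(st[1:,4]);print(n,nm,st[i],ce[i],back(n,ce[i],.055))
E
```

```text
top yel [244 280  20  16 245] [253.1714 287.5878] [[0.4942 0.1689 0.055 ]]
top grn [204 280  10  26 192] [208.4635 292.7656] [[0.495  0.2764 0.055 ]]
side yel [280 281  29  31 444] [295.3806 295.7297] [[0.4968 0.1655 0.055 ]]
side grn [246 314  28  29 521] [259.8061 327.8714] [[0.4954 0.2731 0.055 ]]
```

View pics/c1.png

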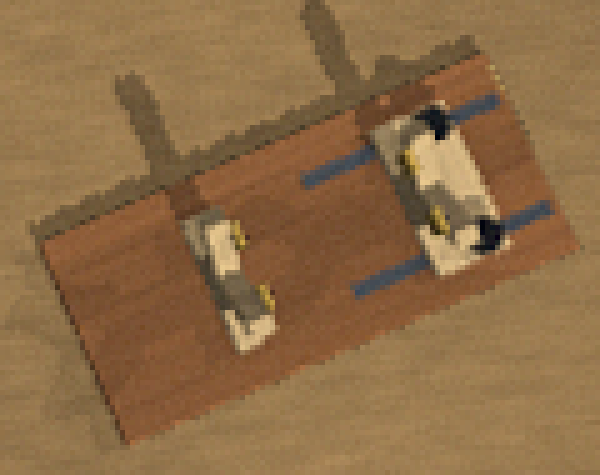

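View pics/c2.png

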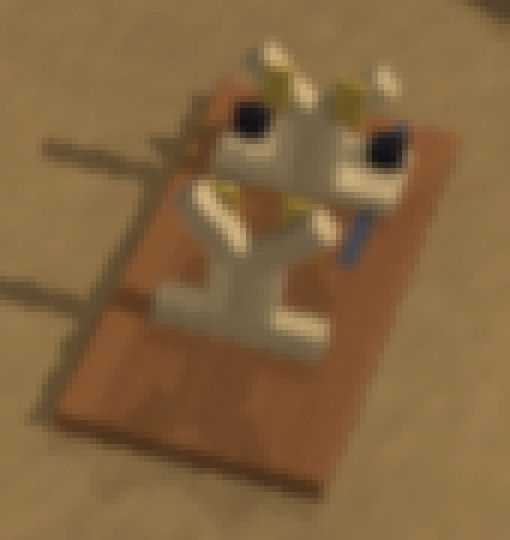

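The overhead crop shows the jig board's corners at about (343,278), (432,241), (451,279) and (360,319) in the full picture. The fixed rest is on the left, with brass pads at about (382.6,277) and (388,289.6). The adjustable rest is on the right, with pads at about (416,262) and (423,274). The side crop confirms this layout.

```bash
cat >> h.py <<'E'
def tri(uvt,uvs):
    A=np.zeros((3,3));b=np.zeros(3)
    for n,uv in(("top",uvt),("side",uvs)):
        o,d=ray(n,uv);d=d[0]/np.linalg.norm(d[0]);M=np.eye(3)-np.outer(d,d);A+=M;b+=M@o
    return np.linalg.solve(A,b)
E
python3 - <<'E'
from h import *
from scipy.optimize import least_squares
print("yel",tri([253.2,287.6],[295.4,295.7]),"grn",tri([208.5,292.8],[259.8,327.9]))
# jig: top & side corners, z .012
cr=np.array([[40,240],[485,53],[582,245],[125,443]])/5+[335,230]
cs=np.array([[55,418],[228,82],[460,132],[322,485]])/6+[345,190]  # side: order (+x,far)...(approx)
loc=np.array([[.125,1],[-.125,1],[-.125,-1],[.125,-1]])*[1,.055]
def W(p,l,z):
    c,s=np.cos(p[2]),np.sin(p[2]);return np.c_[l@np.array([[c,s],[-s,c]])+p[:2],np.full(len(l),z)]
print(back("top",cr,.012),back("side",cs,.012))
B=back("top",cr,.012)
for sg in(1,-1):
  l=loc*[1,sg]
  f=lambda p:(proj("top",W(p,l,.012))-cr).ravel()
  r=least_squares(f,[.5,-.1,1.57]);print(sg,r.x,np.degrees(r.x[2]),r.fun)
  fs=lambda p:(proj("side",W(p,l,.012))-cs).ravel()
  r2=least_squares(fs,[.5,-.1,1.57]);print(" side",r2.x,np.degrees(r2.x[2]),r2.fun)
pads=np.array([[238,235],[265,298],[406,160],[440,220]])/5+[335,230]
c,s=np.cos(r.x[2]),np.sin(r.x[2])
for sg in [0]: print((back("top",pads,.07)[:,:2]))
E
```

```text
yel [0.494  0.1684 0.0591] grn [0.494  0.2752 0.0581]
[[ 0.4949 -0.0514  0.012 ]
 [ 0.5619 -0.2898  0.012 ]
 [ 0.4591 -0.321   0.012 ]
 [ 0.3905 -0.0796  0.012 ]] [[ 0.4912 -0.0446  0.012 ]
 [ 0.5601 -0.2869  0.012 ]
 [ 0.459  -0.3189  0.012 ]
 [ 0.3898 -0.0768  0.012 ]]
1 [ 0.4787 -0.1853  1.8339] 105.07398694088072 [ 16.5922  39.5752  19.209   38.849  -18.8067 -39.4087 -17.6491 -42.2658]
 side [ 0.4807 -0.1899  1.777 ] 101.815451321732 [ 40.6296   8.5991  41.6853   8.4577 -35.9858 -10.5925 -47.8778 -16.7753]
-1 [ 0.4767 -0.1854  1.8468] 105.81429954568756 [-0.505  -0.1735  0.251  -0.7132 -0.0265  0.5391  0.2797  0.2999]
 side [ 0.4752 -0.1817  1.849 ] 105.93870372210283 [-0.4466 -0.8374 -0.7441 -0.277   0.4558  0.6565  0.667   0.4048]
[[ 0.4799 -0.1413]
 [ 0.4488 -0.1494]
 [ 0.5057 -0.2267]
 [ 0.4752 -0.2379]]
```

```bash
cat >> h.py <<'E'
from scipy.spatial.transform import Rotation as R
def go(p,yaw):
    o=get_obs();r=R.from_rotvec(o["tool_rot"])
    x,y=np.radians(yaw),None
    t=R.from_matrix(np.array([[np.cos(x),np.sin(x),0],[np.sin(x),-np.cos(x),0],[0,0,-1]]))
    print("t",o["t"],"offset",r.inv().apply(np.array(p)-o["tool_pos"]),"twist",(r.inv()*t).as_rotvec(degrees=True))
E
python3 -c "
from h import *
go([.494,.1757,.15],90)"
```

```text
t 0.8 offset [ 0.5215 -0.571   0.0813] twist [  0.0029   0.0026 -64.5145]
```

```bash
T='{"offset":[0.5215,-0.571,0.08],"twist":[0,0,-64.5]}'; python3 -m crank '[{"offset":[0.5215,-0.571,0.08],"twist":[0,0,-64.5]},{"offset":[0.5215,-0.571,0.08],"twist":[0,0,-64.5]},{"offset":[0.5215,-0.571,0.08],"twist":[0,0,-64.5]},{"offset":[0.5215,-0.571,0.08],"twist":[0,0,-64.5]},{"offset":[0.5215,-0.571,0.08],"twist":[0,0,-64.5]},{"offset":[0.5215,-0.571,0.08],"twist":[0,0,-64.5]},{"offset":[0.5215,-0.571,0.08],"twist":[0,0,-64.5]},{"offset":[0.5215,-0.571,0.08],"twist":[0,0,-64.5]},{"offset":[0.5215,-0.571,0.08],"twist":[0,0,-64.5]},{"offset":[0.5215,-0.571,0.08],"twist":[0,0,-64.5]},{"offset":[0.5215,-0.571,0.08],"twist":[0,0,-64.5]},{"offset":[0.5215,-0.571,0.08],"twist":[0,0,-64.5]},{"offset":[0.5215,-0.571,0.08],"twist":[0,0,-64.5]},{"offset":[0.5215,-0.571,0.08],"twist":[0,0,-64.5]},{"offset":[0.5215,-0.571,0.08],"twist":[0,0,-64.5]},{"offset":[0.5215,-0.571,0.08],"twist":[0,0,-64.5]}]' 1 60
python3 - <<'E'
from h import *
go([.494,.1757,.034],90)
for n in("side","top"):
    im=get_image(n);cv2.imwrite(f"pics/{n}1.png",im[:,:,::-1])
s=cv2.imread("pics/side1.png");t=cv2.imread("pics/top1.png")
cv2.imwrite("pics/c3.png",np.hstack([cv2.resize(s[200:360,220:360],(420,480)),cv2.resize(t[230:330,190:270],(380,480))]))
E
```

```text
t: 2.8
tool_pos: [0.494, 0.1746, 0.1515]
tool_rot: [2.223, 2.219, 0.0]
contact_force: [-0.2, -0.3, 0.6]
opening: 0.0855
grip_force: 0.0
t 2.8 offset [0.0012 0.     0.1175] twist [ 0.0192  0.0089 -0.1039]
```

View pics/c3.png

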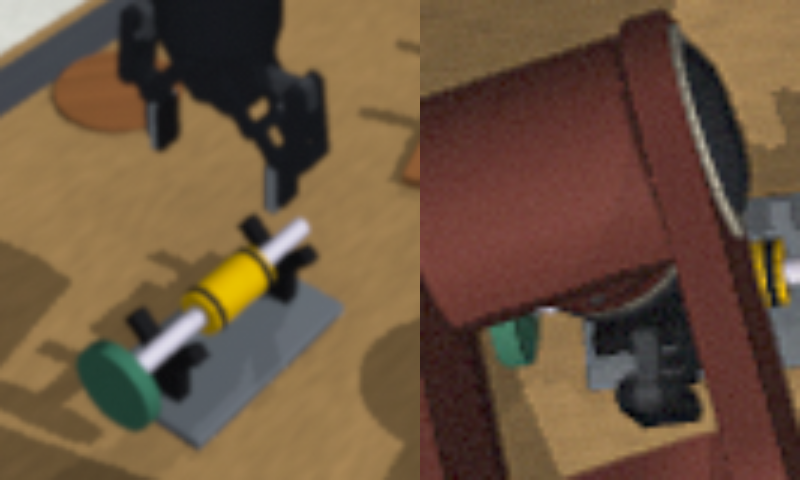

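The gripper stands straddling the spindle axis, with the yellow barrel below it at about (297,296) in the side picture. I'll descend and grip now.

```bash
python3 -m crank '[{"offset":[0.001,0,0.04],"twist":[0,0,0]},{"offset":[0.001,0,0.08],"twist":[0,0,0]},{"offset":[0.001,0,0.105],"twist":[0,0,0]},{"offset":[0.001,0,0.117],"twist":[0,0,0]},{"offset":[0.001,0,0.117],"twist":[0,0,0]},{"offset":[0.001,0,0.117],"twist":[0,0,0]}]' 1 60
python3 -m crank '[{"offset":[0,0,0],"twist":[0,0,0]},{"offset":[0,0,0],"twist":[0,0,0]},{"offset":[0,0,0],"twist":[0,0,0]},{"offset":[0,0,0],"twist":[0,0,0]},{"offset":[0,0,0],"twist":[0,0,0]},{"offset":[0,0,0],"twist":[0,0,0]}]' 0 60
```

```text
t: 3.65
tool_pos: [0.4952, 0.1767, 0.0358]
tool_rot: [2.221, 2.22, 0.003]
contact_force: [0.6, -0.4, -0.2]
opening: 0.0851
grip_force: 0.0
t: 4.4
tool_pos: [0.4951, 0.1768, 0.035]
tool_rot: [2.221, 2.22, 0.003]
contact_force: [4.2, 1.3, -0.4]
opening: 0.0323
grip_force: 60.0
```

```bash
python3 -m crank '[{"offset":[0,0,-0.03],"twist":[0,0,0]},{"offset":[0,0,-0.07],"twist":[0,0,0]},{"offset":[0,0,-0.11],"twist":[0,0,0]},{"offset":[0,0,-0.11],"twist":[0,0,0]},{"offset":[0,0,-0.11],"twist":[0,0,0]}]'
python3 - <<'E'
from h import *
im={}
for n in("side","top"):
    im[n]=get_image(n)[:,:,::-1].copy();cv2.imwrite(f"pics/{n}2.png",im[n])
cv2.imwrite("pics/c4.png",np.hstack([cv2.resize(im["side"][170:350,210:370],(426,480)),cv2.resize(im["top"][240:330,190:290],(374,480))]))
P=np.array([.476,-.1835,0]);a=np.radians(105.9);ax=np.array([np.cos(a),np.sin(a),0])
go(list((P+ax*(-.002+.0085))[:2])+[.16],105.9)
E
```

```text
t: 5.03
tool_pos: [0.492, 0.1763, 0.1416]
tool_rot: [-2.22, -2.219, 0.007]
contact_force: [0.6, -1.0, -4.5]
opening: 0.0326
grip_force: 60.7
t 5.125 offset [-0.3535 -0.0176 -0.0185] twist [ -0.3499   0.0157 -15.915 ]
```

View pics/c4.png

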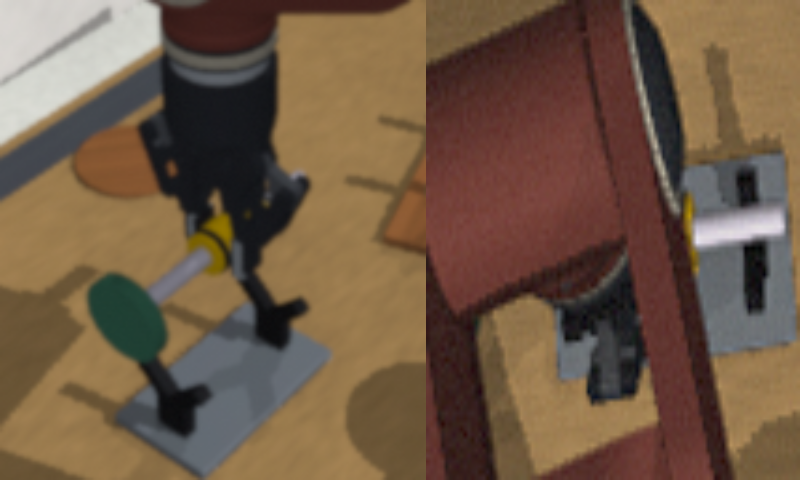

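The spindle is held level, with its disc at about (258,290) in the side picture and its rod tip at about (288,281) in the top one. Next I'll carry it to above the jig.

```bash
python3 -m crank '[{"offset":[-0.04,-0.002,-0.018],"twist":[0,0,-2]},{"offset":[-0.09,-0.004,-0.018],"twist":[0,0,-4]},{"offset":[-0.14,-0.007,-0.018],"twist":[0,0,-7]},{"offset":[-0.19,-0.009,-0.018],"twist":[0,0,-9]},{"offset":[-0.24,-0.012,-0.018],"twist":[0,0,-11]},{"offset":[-0.29,-0.014,-0.018],"twist":[0,0,-13]},{"offset":[-0.33,-0.016,-0.018],"twist":[0,0,-15]},{"offset":[-0.3535,-0.0176,-0.018],"twist":[0,0,-16]},{"offset":[-0.3535,-0.0176,-0.018],"twist":[0,0,-16]},{"offset":[-0.3535,-0.0176,-0.018],"twist":[0,0,-16]}]'
python3 - <<'E'
from h import *
im={}
for n in("side","top"):
    im[n]=get_image(n)[:,:,::-1].copy();cv2.imwrite(f"pics/{n}3.png",im[n])
cv2.imwrite("pics/c5.png",np.hstack([cv2.resize(im["side"][130:290,330:450],(360,480)),cv2.resize(im["top"][210:330,330:440],(440,480))]))
E
```

```text
t: 6.38
tool_pos: [0.4755, -0.1759, 0.1607]
tool_rot: [-1.889, -2.506, -0.0]
contact_force: [0.2, 0.1, -3.9]
opening: 0.0324
grip_force: 60.6
```

View pics/c5.png

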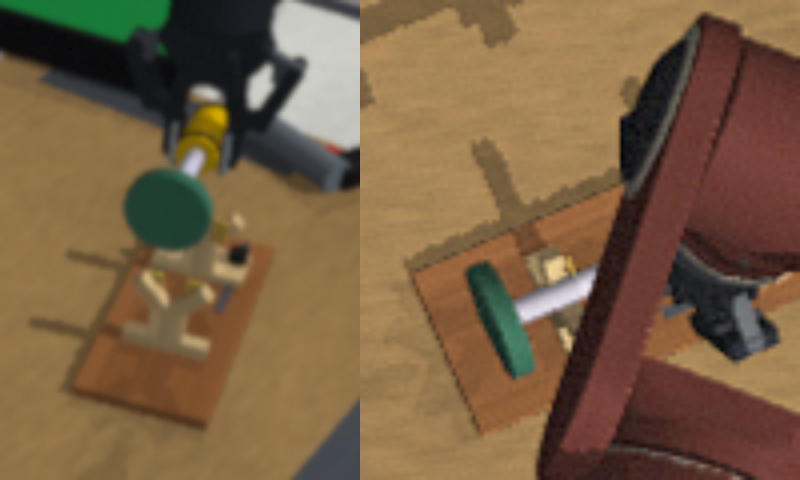

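Run:
```python
from h import *
c={}
for n,(x0,y0,x1,y1) in(("top",(335,250,400,320)),("side",(360,180,410,225))):
    h=cv2.cvtColor(cv2.imread(f"pics/{n}3.png"),cv2.COLOR_BGR2HSV);m=cv2.inRange(h,(60,80,20),(95,255,200))
    k=np.zeros_like(m);k[y0:y1,x0:x1]=m[y0:y1,x0:x1]
    N,l,st,ce=cv2.connectedComponentsWithStats(k);i=1+np.argmax(st[1:,4]);c[n]=ce[i];print(n,st[i],ce[i])
    (cx,cy),(w,hh),a=cv2.minAreaRect(np.argwhere(l==i)[:,::-1].astype(np.float32));print(cx,cy,w,hh,a)
D=tri(c["top"],c["side"]);print("disc",D)
o=get_obs();d=D-o["tool_pos"];a=np.radians(105.9);ax=np.array([np.cos(a),np.sin(a),0]);n_=np.array([-ax[1],ax[0],0])
print("tcp",o["tool_pos"],"along",d@ax,"lat",d@n_,"dz",d[2])
# disc vs jig lateral
J=D-np.array([.476,-.1835,0]);print("jig along",J@ax,"lat",J@n_)
t=[[382.6,277],[388,289.6],[416.2,262],[423,274]]
s=np.array([[225,192],[292,208],[280,88],[347,100]])/6+[345,190]
for u,v in zip(t,s):
    P=tri(u,v)-np.array([.476,-.1835,0]);print("pad jigframe",P@ax,P@n_,P[2])
```

```text
top [357 276  16  28 208] [364.6971 289.726 ]
364.6597900390625 289.48455810546875 29.03890037536621 7.919700622558594 66.03751373291016
side [372 187  28  25 554] [385.6462 199.3538]
385.5 199.0 24.0 27.0 90.0
disc [ 0.4482 -0.0815  0.1824]
tcp [ 0.476  -0.1757  0.1614] along 0.09821821832267968 lat 0.0008978327872965846 dz 0.020960753921023673
jig along 0.1056979071938192 lat -0.0012102833100538781
pad jigframe 0.03997364357317391 -0.015242332016653173 0.0723751350577058
pad jigframe 0.041327722495823005 0.014631685822383271 0.07390920922610851
pad jigframe -0.05123515719234735 -0.016377244678416697 0.06428471347308667
pad jigframe -0.05318942069938714 0.014127690295807556 0.06499563677413557
```

```bash
python3 -m crank '[{"offset":[0,-0.0015,0.03],"twist":[0,0,0]},{"offset":[0,-0.0015,0.065],"twist":[0,0,0]},{"offset":[0,-0.0015,0.09],"twist":[0,0,0]},{"offset":[0,-0.0015,0.106],"twist":[0,0,0]},{"offset":[0,-0.0015,0.112],"twist":[0,0,0]},{"offset":[0,-0.0015,0.112],"twist":[0,0,0]}]'
python3 -m crank '[{"offset":[0,0,0.002],"twist":[0,0,0]},{"offset":[0,0,0.004],"twist":[0,0,0]},{"offset":[0,0,0.004],"twist":[0,0,0]}]'
```

```text
t: 7.22
tool_pos: [0.4752, -0.1772, 0.0507]
tool_rot: [1.89, 2.509, 0.0]
contact_force: [-0.3, 0.3, -4.0]
opening: 0.0324
grip_force: 60.7
t: 7.6
tool_pos: [0.4749, -0.1773, 0.0465]
tool_rot: [1.891, 2.508, 0.0]
contact_force: [0.1, -0.4, -4.5]
opening: 0.0326
grip_force: 60.7
```

```bash
python3 -m crank '[{"offset":[0,0,0.001],"twist":[0,0,0]},{"offset":[0,0,0.002],"twist":[0,0,0]},{"offset":[0,0,0.002],"twist":[0,0,0]}]'
python3 -m crank '[{"offset":[0,0,0.001],"twist":[0,0,0]},{"offset":[0,0,0.001],"twist":[0,0,0]}]'
```

```text
t: 7.98
tool_pos: [0.4759, -0.1776, 0.0451]
tool_rot: [1.889, 2.507, 0.001]
contact_force: [2.5, 0.8, -0.1]
opening: 0.0323
grip_force: 60.9
t: 8.22
tool_pos: [0.4761, -0.1777, 0.0448]
tool_rot: [1.888, 2.507, 0.001]
contact_force: [0.7, 2.5, 4.6]
opening: 0.0325
grip_force: 61.5
```

```bash
python3 -m crank '[{"offset":[0,0,0],"twist":[0,0,0]},{"offset":[0,0,0],"twist":[0,0,0]},{"offset":[0,0,0],"twist":[0,0,0]},{"offset":[0,0,-0.03],"twist":[0,0,0]},{"offset":[0,0,-0.08],"twist":[0,0,0]},{"offset":[0,0,-0.11],"twist":[0,0,0]},{"offset":[0,0,-0.11],"twist":[0,0,0]}]' 1 60
python3 - <<'E'
from h import *
print(get_obs()["q"])
im={}
for n in("side","top"):
    im[n]=get_image(n)[:,:,::-1].copy();cv2.imwrite(f"pics/{n}4.png",im[n])
cv2.imwrite("pics/c6.png",np.hstack([cv2.resize(im["side"][160:300,330:450],(411,480)),cv2.resize(im["top"][220:330,330:440],(389,389))[:480] if 0 else cv2.resize(im["top"][210:330,335:435],(389,480))]))
c={}
for n,(x0,y0,x1,y1) in(("top",(335,250,400,320)),("side",(345,205,410,290))):
    h=cv2.cvtColor(im[n],cv2.COLOR_BGR2HSV);m=cv2.inRange(h,(60,80,20),(95,255,200))
    k=np.zeros_like(m);k[y0:y1,x0:x1]=m[y0:y1,x0:x1]
    N,l,st,ce=cv2.connectedComponentsWithStats(k);i=1+np.argmax(st[1:,4]);c[n]=ce[i];print(n,st[i],ce[i])
D=tri(c["top"],c["side"]);print("disc",D)
a=np.radians(105.9);ax=np.array([np.cos(a),np.sin(a),0])
print((D-np.array([.476,-.1835,0]))@ax)
go([D[0],D[1],.16],15.9)
E
```

```text
t: 9.1
tool_pos: [0.4765, -0.1782, 0.1564]
tool_rot: [1.888, 2.504, 0.001]
contact_force: [0.0, -0.4, 0.3]
opening: 0.0854
grip_force: 0.0
[-0.5043 -0.1755  1.9584 -0.0001  1.3527 -0.7831]
top [354 282  14  25 159] [360.6352 294.0126]
side [368 230  26  23 468] [380.6838 240.8654]
disc [ 0.4476 -0.0835  0.0667]
0.1039217422294066
t 9.2 offset [ 0.0973 -0.     -0.0074] twist [-0.0668  0.0067 90.0743]
```

View pics/c6.png

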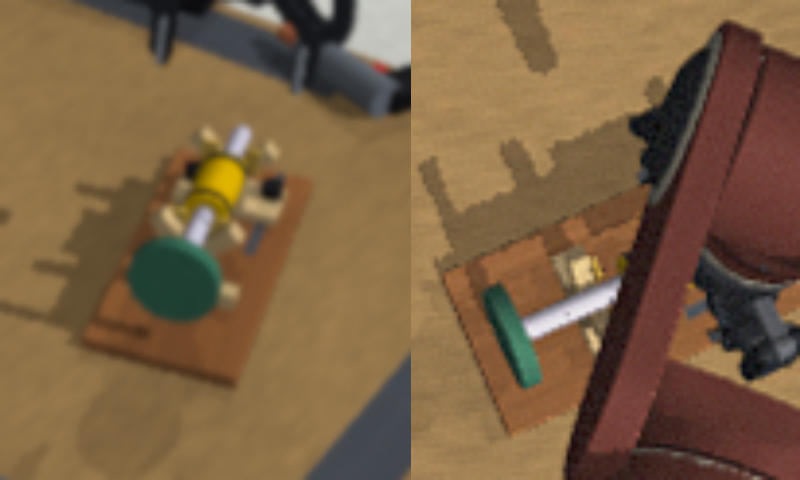

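The spindle is seated in both rests with the disc outside the fixed rest, at about (381,241) in the side picture. I'll move above the disc with the tool turned 90°.

```bash
python3 -m crank '[{"offset":[0.03,0,-0.007],"twist":[0,0,10]},{"offset":[0.06,0,-0.007],"twist":[0,0,20]},{"offset":[0.0973,0,-0.007],"twist":[0,0,30]},{"offset":[0.0973,0,-0.007],"twist":[0,0,40]},{"offset":[0.0973,0,-0.007],"twist":[0,0,50]},{"offset":[0.0973,0,-0.007],"twist":[0,0,60]},{"offset":[0.0973,0,-0.007],"twist":[0,0,70]},{"offset":[0.0973,0,-0.007],"twist":[0,0,80]},{"offset":[0.0973,0,-0.007],"twist":[0,0,90]},{"offset":[0.0973,0,-0.007],"twist":[0,0,90]},{"offset":[0.0973,0,-0.007],"twist":[0,0,90]}]' 0.5 60
python3 - <<'E'
from h import *
im=get_image("side")[:,:,::-1].copy();cv2.imwrite("pics/side5.png",im)
cv2.imwrite("pics/c7.png",cv2.resize(im[130:290,320:450],(585,600)[:2] if 0 else (487,600)))
go([.4476,-.0835,.076],15.9)
E
```

```text
t: 10.58
tool_pos: [0.4474, -0.0835, 0.159]
tool_rot: [-3.109, -0.44, 0.003]
contact_force: [-1.1, 0.2, -0.3]
opening: 0.0426
grip_force: 0.0
t 10.625 offset [0.0001 0.     0.0834] twist [-0.0555  0.0767  0.1939]
```

View pics/c7.png

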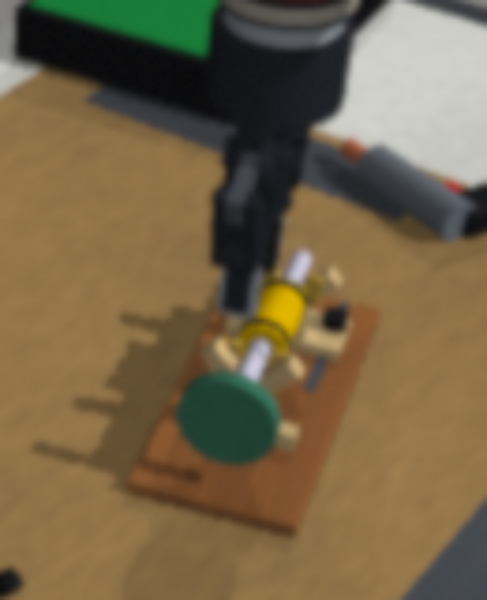

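The gripper hangs above the disc in line with the axis, with the disc at about (381,241). I'll descend and then pinch the rim.

```bash
python3 -m crank '[{"offset":[0,0,0.03],"twist":[0,0,0]},{"offset":[0,0,0.06],"twist":[0,0,0]},{"offset":[0,0,0.078],"twist":[0,0,0]},{"offset":[0,0,0.083],"twist":[0,0,0]},{"offset":[0,0,0.083],"twist":[0,0,0]},{"offset":[0,0,0.083],"twist":[0,0,0]}]' 0.5 60
python3 -m crank '[{"offset":[0,0,0],"twist":[0,0,0]},{"offset":[0,0,0],"twist":[0,0,0]},{"offset":[0,0,0],"twist":[0,0,0]},{"offset":[0,0,0],"twist":[0,0,0]},{"offset":[0,0,0],"twist":[0,0,0]},{"offset":[0,0,0],"twist":[0,0,0]}]' 0 60
```

```text
t: 11.38
tool_pos: [0.449, -0.084, 0.0786]
tool_rot: [3.11, 0.437, 0.003]
contact_force: [-0.2, -0.3, 0.9]
opening: 0.0427
grip_force: 0.0
t: 12.12
tool_pos: [0.4486, -0.0838, 0.0779]
tool_rot: [3.111, 0.437, 0.002]
contact_force: [-0.5, 1.2, 5.7]
opening: 0.0103
grip_force: 62.6
```

```bash
cat > f.py <<'E'
from h import *
o=get_obs();a=np.radians(105.9);ax=np.array([np.cos(a),np.sin(a),0])
print("t",o["t"],"s mm",1e3*(o["tool_pos"]-[.476,-.1835,0])@ax,"F",o["contact_force"]@ax,"op",o["opening"])
E
python3 f.py
python3 -m crank '[{"offset":[0,0.002,0],"twist":[0,0,0]},{"offset":[0,0.005,0],"twist":[0,0,0]},{"offset":[0,0.008,0],"twist":[0,0,0]},{"offset":[0,0.009,0],"twist":[0,0,0]},{"offset":[0,0.009,0],"twist":[0,0,0]}]' 0 80; python3 f.py
python3 -m crank '[{"offset":[0,0.001,0],"twist":[0,0,0]},{"offset":[0,0.002,0],"twist":[0,0,0]},{"offset":[0,0.002,0],"twist":[0,0,0]}]'; python3 f.py
python3 -m crank '[{"offset":[0,0.001,0],"twist":[0,0,0]},{"offset":[0,0.001,0],"twist":[0,0,0]}]'; python3 f.py
```

```text
t 12.125 s mm 103.38312487209515 F 1.2676668589111755 op 0.010292568425119213
t: 12.75
tool_pos: [0.4511, -0.0925, 0.078]
tool_rot: [3.111, 0.437, 0.002]
contact_force: [-0.1, 1.3, 5.6]
opening: 0.0101
grip_force: 83.3
t 12.75 s mm 94.34227531889051 F 1.242986390202464 op 0.010059971656792397
t: 13.12
tool_pos: [0.4516, -0.0944, 0.078]
tool_rot: [3.111, 0.437, 0.002]
contact_force: [-0.4, 1.4, 6.0]
opening: 0.01
grip_force: 83.4
t 13.125 s mm 92.41785453707935 F 1.475645116270209 op 0.009994640329963946
t: 13.38
tool_pos: [0.4519, -0.0953, 0.0781]
tool_rot: [3.111, 0.437, 0.002]
contact_force: [-0.7, -0.0, 5.3]
opening: 0.0104
grip_force: 83.4
t 13.375 s mm 91.4282833071654 F 0.16857322042391243 op 0.01039213901562921
```

```bash
python3 -m crank '[{"offset":[0,0.001,0],"twist":[0,0,0]},{"offset":[0,0.001,0],"twist":[0,0,0]}]'>/dev/null; python3 f.py
python3 -m crank '[{"offset":[0,0.001,0],"twist":[0,0,0]},{"offset":[0,0.001,0],"twist":[0,0,0]}]'>/dev/null; python3 f.py
python3 -m crank '[{"offset":[0,0.001,0],"twist":[0,0,0]},{"offset":[0,0.001,0],"twist":[0,0,0]}]' >/dev/null; python3 f.py
python3 -m crank '[{"offset":[0,0.001,0],"twist":[0,0,0]},{"offset":[0,0.001,0],"twist":[0,0,0]}]' >/dev/null; python3 f.py
```

```text
t 13.625 s mm 90.43910576479176 F 1.4177715387824186 op 0.01011322662167933
t 13.875 s mm 90.10319305692012 F 4.023027388116745 op 0.00971435670263333
t 14.125 s mm 90.06646433711863 F 7.6770941320023445 op 0.010416251913984662
t 14.375 s mm 90.05112117872434 F 11.891183843334034 op 0.010233127063012158
```

```bash
python3 -m crank '[{"offset":[0,0.001,0],"twist":[0,0,0]},{"offset":[0,0.002,0],"twist":[0,0,0]},{"offset":[0,0.003,0],"twist":[0,0,0]},{"offset":[0,0.0035,0],"twist":[0,0,0]},{"offset":[0,0.0035,0],"twist":[0,0,0]},{"offset":[0,0.0035,0],"twist":[0,0,0]}]'; python3 f.py
```

```text
t: 15.12
tool_pos: [0.4522, -0.0967, 0.0779]
tool_rot: [-3.097, -0.435, 0.004]
contact_force: [-8.2, 23.3, 18.6]
opening: 0.0102
grip_force: 85.1
t 15.125 s mm 90.00160102442246 F 24.694640021785855 op 0.010207993010363334
```

```bash
python3 -m crank '[{"offset":[0,-0.003,0],"twist":[0,0,0]},{"offset":[0,-0.006,0],"twist":[0,0,0]},{"offset":[0,-0.009,0],"twist":[0,0,0]},{"offset":[0,-0.012,0],"twist":[0,0,0]},{"offset":[0,-0.015,0],"twist":[0,0,0]},{"offset":[0,-0.018,0],"twist":[0,0,0]},{"offset":[0,-0.021,0],"twist":[0,0,0]},{"offset":[0,-0.024,0],"twist":[0,0,0]},{"offset":[0,-0.026,0],"twist":[0,0,0]},{"offset":[0,-0.026,0],"twist":[0,0,0]}]'; python3 f.py
python3 -m crank '[{"offset":[0,-0.001,0],"twist":[0,0,0]},{"offset":[0,-0.002,0],"twist":[0,0,0]},{"offset":[0,-0.002,0],"twist":[0,0,0]}]'>/dev/null; python3 f.py
python3 -m crank '[{"offset":[0,-0.001,0],"twist":[0,0,0]},{"offset":[0,-0.002,0],"twist":[0,0,0]},{"offset":[0,-0.002,0],"twist":[0,0,0]}]'>/dev/null; python3 f.py
```

```text
t: 16.38
tool_pos: [0.4467, -0.0774, 0.0778]
tool_rot: [3.111, 0.437, 0.002]
contact_force: [1.2, 0.1, 4.4]
opening: 0.0097
grip_force: 83.3
t 16.375 s mm 110.0230593177428 F -0.19240641263116778 op 0.009729983847666532
t 16.75 s mm 111.91368321167899 F -0.13242295012354702 op 0.01012142946242868
t 17.125 s mm 113.8924046610889 F -1.8279164735967488 op 0.009907877170744083
```

```bash
python3 -m crank '[{"offset":[0,-0.001,0],"twist":[0,0,0]},{"offset":[0,-0.001,0],"twist":[0,0,0]}]'>/dev/null; python3 f.py
python3 -m crank '[{"offset":[0,-0.001,0],"twist":[0,0,0]},{"offset":[0,-0.001,0],"twist":[0,0,0]}]'>/dev/null; python3 f.py
python3 -m crank '[{"offset":[0,-0.001,0],"twist":[0,0,0]},{"offset":[0,-0.001,0],"twist":[0,0,0]}]' >/dev/null; python3 f.py
python3 -m crank '[{"offset":[0,-0.001,0],"twist":[0,0,0]},{"offset":[0,-0.001,0],"twist":[0,0,0]}]' >/dev/null; python3 f.py
```

```text
t 17.375 s mm 114.95215783445828 F -0.6376907182040578 op 0.009978525828052597
t 17.625 s mm 115.95799596682035 F -0.5120781817803267 op 0.010034748442441897
t 17.875 s mm 117.01894478601862 F -0.7304619043593056 op 0.010136030946884242
t 18.125 s mm 117.40024848192368 F -4.856355637474692 op 0.010009562457763108
```

```bash
python3 -m crank '[{"offset":[0,-0.001,0],"twist":[0,0,0]},{"offset":[0,-0.002,0],"twist":[0,0,0]},{"offset":[0,-0.003,0],"twist":[0,0,0]},{"offset":[0,-0.004,0],"twist":[0,0,0]},{"offset":[0,-0.005,0],"twist":[0,0,0]},{"offset":[0,-0.005,0],"twist":[0,0,0]},{"offset":[0,-0.005,0],"twist":[0,0,0]}]'; python3 f.py
```

```text
t: 19.0
tool_pos: [0.4445, -0.0702, 0.0777]
tool_rot: [3.098, 0.435, 0.006]
contact_force: [7.9, -22.7, -5.1]
opening: 0.01
grip_force: 81.8
t 19.0 s mm 117.58745286299393 F -24.012759615127248 op 0.010008548210761912
```

```bash
python3 -m crank '[{"offset":[0,0.003,0],"twist":[0,0,0]},{"offset":[0,0.006,0],"twist":[0,0,0]},{"offset":[0,0.009,0],"twist":[0,0,0]},{"offset":[0,0.012,0],"twist":[0,0,0]},{"offset":[0,0.015,0],"twist":[0,0,0]},{"offset":[0,0.018,0],"twist":[0,0,0]},{"offset":[0,0.019,0],"twist":[0,0,0]},{"offset":[0,0.019,0],"twist":[0,0,0]},{"offset":[0,0.019,0],"twist":[0,0,0]}]'; python3 f.py
```

```text
t: 20.12
tool_pos: [0.4481, -0.0822, 0.0778]
tool_rot: [-3.109, -0.436, -0.001]
contact_force: [-0.3, 1.0, 9.0]
opening: 0.0103
grip_force: 83.8
t 20.125 s mm 105.04423418846827 F 1.0342473079238685 op 0.010345679324316555
```

```bash
python3 -m crank '[{"offset":[0,0.00125,0],"twist":[0,0,0]},{"offset":[0,0.00125,0],"twist":[0,0,0]},{"offset":[0,0.00125,0],"twist":[0,0,0]},{"offset":[0,0.00125,0],"twist":[0,0,0]}]' 0 30; python3 f.py
```

```text
t: 20.62
tool_pos: [0.4484, -0.0834, 0.0778]
tool_rot: [-3.109, -0.436, -0.001]
contact_force: [0.5, 2.0, 7.0]
opening: 0.01
grip_force: 83.8
t 20.625 s mm 103.81362003144274 F 1.7862021172559943 op 0.010033283535887736
```

```bash
python3 -c "
from h import *
for n in('side','top'): cv2.imwrite(f'pics/{n}6.png',get_image(n)[:,:,::-1])"
python3 -m crank '[{"offset":[0,0,0],"twist":[0,0,0]},{"offset":[0,0,0],"twist":[0,0,0]},{"offset":[0,0,0],"twist":[0,0,0]},{"offset":[0,0,0],"twist":[0,0,0]}]' 0.5 60; python3 f.py
python3 - <<'E'
from h import *
for n,(x0,y0,x1,y1) in(('side',(345,205,410,290)),("top",(335,250,400,320))):
    im=get_image(n)[:,:,::-1];cv2.imwrite(f'pics/{n}7.png',im)
    for m_ in(6,7):
        h=cv2.cvtColor(cv2.imread(f'pics/{n}{m_}.png'),cv2.COLOR_BGR2HSV);m=cv2.inRange(h,(60,80,20),(95,255,200))[y0:y1,x0:x1]
        N,l,st,ce=cv2.connectedComponentsWithStats(m);i=1+np.argmax(st[1:,4]);print(n,m_,st[i],ce[i])
E
```

```text
t: 21.22
tool_pos: [0.4477, -0.0842, 0.0767]
tool_rot: [-3.11, -0.437, 0.002]
contact_force: [0.3, 0.5, 0.7]
opening: 0.0427
grip_force: 0.0
t 21.225 s mm 103.25513093657415 F 0.4529358521233772 op 0.04268498094611373
side 6 [ 23  25  26  23 353] [35.6062 37.7847]
side 7 [ 23  25  26  23 304] [36.4013 37.8355]
top 6 [ 4 30  2  1  2] [ 4.5 30. ]
top 7 [ 5 26  1  1  1] [ 5. 26.]
```

```bash
python3 -m crank '[{"offset":[0,0,-0.02],"twist":[0,0,0]},{"offset":[0,0,-0.06],"twist":[0,0,0]},{"offset":[0,0,-0.11],"twist":[0,0,0]},{"offset":[0.05,0,-0.16],"twist":[0,0,0]},{"offset":[0.1,0,-0.2],"twist":[0,0,0]},{"offset":[0.15,0,-0.2],"twist":[0,0,0]},{"offset":[0.15,0,-0.2],"twist":[0,0,0]},{"offset":[0.15,0,-0.2],"twist":[0,0,0]}]'
python3 - <<'E'
from h import *
im={n:get_image(n)[:,:,::-1].copy() for n in("side","top")}
for n in im: cv2.imwrite(f"pics/{n}8.png",im[n])
a=cv2.resize(im["side"][170:290,330:450],(400,400),interpolation=3);b=cv2.resize(im["top"][230:330,340:440],(400,400),interpolation=3)
# predicted disc rim/axis points for origin at jig x=-3.8 rel. axis
cv2.imwrite("pics/c9.png",np.hstack([a,b]))
h=cv2.cvtColor(im["side"],cv2.COLOR_BGR2HSV);m=cv2.inRange(h,(60,80,20),(95,255,200))[205:290,345:410]
N,l,st,ce=cv2.connectedComponentsWithStats(m);i=1+np.argmax(st[1:,4]);print(st[i],ce[i])
A=np.radians(105.9);ax=np.array([np.cos(A),np.sin(A),0])
p=np.array([.476,-.1835,.065])
q=proj("side",np.array([p+ax*.104,p+ax*.105]));print(q,"px/mm",q[1]-q[0])
E
```

```text
t: 22.32
tool_pos: [0.592, -0.0431, 0.2764]
tool_rot: [-3.111, -0.437, 0.003]
contact_force: [-0.6, 0.1, -0.1]
opening: 0.0427
grip_force: 0.0
[ 23  25  26  23 468] [35.6581 35.7842]
[[381.0784 241.5389]
 [380.9598 241.7924]] px/mm [-0.1186  0.2535]
```

View pics/c9.png

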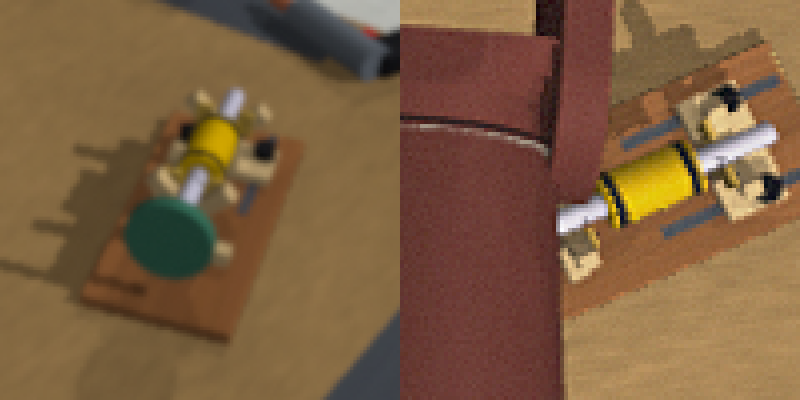

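Run:
```python
from h import *
A=np.radians(105.9);ax=np.array([np.cos(A),np.sin(A),0]);p=np.array([.476,-.1835,.065])
print(proj("top",p+ax*np.array([[-.034],[.026],[-.086]])))
for k in(6,7,8):
    im=cv2.imread(f"pics/top{k}.png");h=cv2.cvtColor(im,cv2.COLOR_BGR2HSV)
    m=cv2.inRange(h,(20,150,60),(32,255,255))[260:290,385:420]
    N,l,st,ce=cv2.connectedComponentsWithStats(m);i=1+np.argmax(st[1:,4]);print("yel",k,st[i],ce[i])
    r=cv2.matchTemplate(im[250:275,415:445].copy(),cv2.imread("pics/top8.png")[256:270,420:440],cv2.TM_CCOEFF_NORMED);print(cv2.minMaxLoc(r)[1::2])
    s=cv2.imread(f"pics/side{k}.png");h=cv2.cvtColor(s,cv2.COLOR_BGR2HSV);m=cv2.inRange(h,(20,150,60),(32,255,255))[195:235,375:410]
    N,l,st,ce=cv2.connectedComponentsWithStats(m);i=1+np.argmax(st[1:,4]);print("side yel",st[i],ce[i])
```

```text
[[412.8592 271.1769]
 [390.1373 280.9252]
 [432.3889 262.7981]]
yel 6 [30  0  4  6 13] [31.3077  2.2308]
(0.9909754991531372, (5, 6))
side yel [ 16   9  15  22 172] [21.9419 18.4709]
yel 7 [30  0  4  6 11] [31.2727  2.1818]
(0.9979547262191772, (5, 6))
side yel [ 17   9  14  22 157] [22.2293 18.6178]
yel 8 [  7   6  22  20 256] [17.75   15.3867]
(1.0, (5, 6))
side yel [  6   6  25  25 296] [18.3243 18.0642]
```

```bash
python3 -c "
from station import *
print(finish_job())"
```

```text
the job is handed in; nothing more can be done
None
```

The job is handed in: the spindle was laid in the jig, pushed to the inner stop and pulled to the outer one at about 24 N each. The end float came to about 27.5 mm, and the spindle was left released in the rests, halfway between the stops to within about 1 mm.

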